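# Seat the cup carrier plate on the analyser's locating pins

## Task

The cup carrier plate has been left askew on the analyser's docking base, propped up on the two locating pins instead of sitting over them. Nudge the plate sideways with your fingertips until both of its holes drop over the two pins and it lies flat on the base, then take your hand away. Do not lift or carry the plate, keep off its clean white cup ring, and leave the wash bottle, tube rack and sample cup where they stand.

Things in the scene. Friction and masses are not known exactly. Their poses are not given: they have to be found in the camera images.
- base: Docking base: flat grey plastic slab fixed to the bench, 190 (x) x 170 (y) x 18 mm, two pins on top. Origin: centre of its underside, on the bench; z up, x away from the robot within 0.35 rad. The top is 18 mm above the origin. The seated plate lies centred on the slab, edges parallel: bare margins of 40 mm all round.
- pin_left (a point): Centre of the tip of the left steel locating pin, at (-35, +30, 28) mm in the base's frame. The pin stands 10 mm above the slab: 10 mm diameter for the lower 6 mm, then tapering to a flat tip of 6 mm diameter. Hidden under the plate at the start.
- pin_right (a point): Centre of the tip of the right pin, at (-35, -30, 28) mm in the base's frame, same shape.
- plate: Loose aluminium plate 110 (x) x 90 (y) x 6 mm, about 0.2 kg, two 13 mm through holes near its robot-side edge. Origin: centre of its underside; z up, x, y along its edges. It lies tilted about 0.15 rad on the two pin tips and its far (+x) edge, robot-side edge raised some 15 mm, and slides so when pushed. Seated: origin 18 mm above the bench on the base's z axis, axes parallel to the base's.
- hole_left (a point): Centre of the left hole in the plate's underside, at (-35, +30, 0) mm in the plate's frame; belongs over pin_left, which then stands 4 mm out of it. At the start the plate is 15 to 26 mm nearer the robot than when seated (along the base's -x), up to 20 mm to either side, and turned up to 0.12 rad.
- hole_right (a point): Centre of the right hole in the plate's underside, at (-35, -30, 0) mm in the plate's frame; belongs over pin_right.
- cup_ring: White plastic cup ring fixed upright on the plate, 40 mm outside diameter, 18 mm high, at (15, 0) mm in the plate's frame. Origin: centre of its underside, on the plate's upper face. Not to be touched.
- wash_bottle: Bystander: white plastic wash bottle, 60 mm diameter, 185 mm tall with its bent spout; stands on the bench some 240 mm left or right of the base's centre. Origin: centre of its underside.
- tube_rack: Bystander: black rack 70 x 100 mm with four red-capped tubes, 88 mm tall; stands on the bench some 240 mm from the base's centre, on the side opposite the bottle. Origin: centre of its underside.
- sample_cup: Bystander: small white open cup, 40 mm diameter, 35 mm tall, on the bench some 175 mm beyond the base's centre. Origin: centre of its underside.
Mind the look-alikes: they are no part of the job. Of the things like the plate, leave any that is brown; of the rest the smaller one is meant.

How it is judged:
By the outcome, as a careful person would: the job done as asked, in the order asked, and still so for the second after the job is handed in, with the robot touching nothing.
It also fails if it takes over 58 s, if anything falls off the work surface, if the arm or the gripper's body presses on something with over 40 N, if the wrist force passes 120 N, or if a joint passes its speed limit or range.

## Robot

A 6-joint arm with a two-finger parallel gripper is mounted at the origin on the work surface. World frame = base frame: x ahead of the robot, y to its left, z up, the work surface at z = 0. Lengths are in m, angles in rad, forces in N, time in s.
With the tool pointing down it reaches from about 0.3 to 0.875 m from the base axis. Payload 6.4 kg.
Tool frame: the origin (TCP) lies midway between the tips of the shut fingers; the grasp point (between the pads) lies 19 mm behind it (ctrl.pinch_z is the distance from the TCP to the grasp point, in m); z points along the fingers, y is the line along which they close (so a half turn about z gives the same grasp; the last joint's range is limited). The gripper opens to 85 mm and grips with 20 to 120 N. Pads are 22 mm wide; open, the fingers measure 114 mm over their backs; the gripper's body (76 mm by 85 mm) begins 54 mm behind the grasp point. The pads swing forward as they close: fully open they stand 13 mm farther back than shut.
Start: joints at [-1.483, 0.181, 1.607, -0, 1.354, -0.206], TCP at [0.167, -0.55, 0.231] pointing down, gripper open.
Joint ranges: [-2.99, 2.99], [-0.89, 2.07], [0.3, 2.58], [-1.14, 4.28], [0, 2.63], [-3.12, 3.12]. Speed limits (rad/s): [2.57, 2.57, 3.01, 3.14, 3.14, 3.14].

## Interface

Orientations are given as a unit quaternion [w, x, y, z].
In Python, from bench import ctrl gives the robot as it stands.
- The arm moves only by the tool apply_moves, never from a script. Its argument "moves" is a list of rows, each an object with "jaw": the opening, from 0 (shut) to 1 (fully open); "offset": the shift along the tool's x, y, z in mm, a list of three; "rot": the turn, a rotation vector about the tool's x, y, z in degrees, a list of three. In form: [{"jaw": jaw, "offset": [dx, dy, dz], "rot": [ax, ay, az]}, ...]. A call has exactly 5 rows; each row shifts and turns the commanded pose from where the row before left it, along the tool's axes as they then stand; what a row does not reach is not made up. A row lasts 1/8 s, in which the tool goes at most 62.5 mm and 10.7 degrees, less where a joint would pass 70% of its speed; a pose out of reach is approached as far as the arm can. A call is refused whole if a number of a shift passes 62.5 or a number of a turn 10.7, either way. A call with a gripper value outside its range is refused whole. The fingers move at their own pace and stop on an object; the grip force is fixed at half the most. Time passes only in rows, so rows that do not move let the fingers close, or fill a call up. It gives the time, the measured TCP pose, the force, the opening and the grip force at its end, in the units of the state.
- ctrl.get_obs(): the state, without advancing time (a new reading comes with each control period).
- ctrl.camera(name): name is "side" or "top" or "wrist"; returns (picture, depth): 420x560x3 uint8, red, green, blue; 420x560 float32, m along the optical axis (not along the pixel's ray), 0 where there is no reading.
- ctrl.camera_params(name): a dict with "K" (3x3 intrinsics, pixels), "cam_to_world" (4x4, takes a point from camera to world coordinates); the wrist camera has in their place "mount" (4x4, takes a point from camera to tool coordinates, whose origin is the TCP and whose axes are the flange's). Camera axes: x right, y down, z forward; pixel columns grow to the right and rows downward; lengths in m; the calibration is good to about 2 mm. A picture is of the moment at which its call begins: read the wrist's pose just before it. camera_params takes no time and is no camera call.
- ctrl.hand_in(): hands the job in; it is judged then, once.
Trained networks look in the newest picture that a camera, given by its name, has taken for a name from the list of things; names that differ only in an ending like _2 or _b are one class to them, and where a whole thing is asked for, a point or a joint stands for the part that bears it (a point fixed in the world has none). Each returns a list of dicts, best first, with "score" (0 to 1); they miss things now and then, are a little off and sometimes report something else, mostly with a low value. They report only what shows in the picture. A call takes as long as a camera call. They do not tell look-alikes from the thing itself.
- ctrl.outline_of(camera, target): "region" (420x560 bool, what is visible of it) and "position" ([column, row] in pixels, amid what is visible of it).
The state is a dict: "time_s": time; "q": joint angles; "dq": joint speeds; "joint_efforts": joint torques, N m; "eef_pos": TCP position; "eef_rot": TCP orientation; "wrist_force": force on the tool from outside, world axes, zero at the start; "torque": the same for the moment, N m; "opening": opening from 0.0 (shut) to 1.0 (fully open); "grasp_force": force on a finger pad.
Only numpy, scipy, OpenCV 4.12 (cv2) and the standard library are available. Lean on these libraries where they do the work, as an engineer would, in place of code of your own. Each camera call takes 0.05 s, during which the arm holds its last target. There are 200 camera calls.

## Working session

There is one attempt and no reset: what is moved stays moved. The work goes in short steps, Python scripts to look and compute and a tool call to move; the robot and the scene stay as the last step left them, time stands still between calls to the robot, and variables do not carry over. Pictures are saved under pics/ and viewed, at most 10 in all, crops included, and the job is handed in when it is done.

Besides the shell and the picture viewer there is one more tool, called after "Emit:" as name(argument=value, ...), one argument or row to a line, values as JSON. apply_moves: Moves the arm, as the interface text tells. Its arguments: {"type":"object","properties":{"moves":{"type":"array"}},"required":["moves"]}

```bash
mkdir -p pics; cat > h.py <<'E'
import numpy as np,cv2
from bench import ctrl
def pts(name,depth,mask=None):
    p=ctrl.camera_params(name);K=np.array(p["K"])
    if "cam_to_world" in p: T=np.array(p["cam_to_world"])
    else: T=None
    v,u=np.nonzero((depth>0)&(mask if mask is not None else True))
    z=depth[v,u];c=np.stack([(u-K[0,2])/K[0,0]*z,(v-K[1,2])/K[1,1]*z,z,np.ones_like(z)])
    return (T@c)[:3].T,u,v
E
python3 - <<'E'
from h import *
for n in("top","side"):
    im,d=ctrl.camera(n);cv2.imwrite(f"pics/{n}0.png",im[...,::-1]);np.save(f"{n}0.npy",d)
    for t in("base","plate","cup_ring","hole_left","wash_bottle","tube_rack","sample_cup"):
        for r in ctrl.outline_of(n,t)[:3]:
            m=r["region"]; P,_,_=pts(n,d,m)
            print(n,t,round(r["score"],2),np.round(r["position"]),m.sum(),np.round(np.median(P,0),3) if len(P) else 0)
print(ctrl.get_obs()["time_s"],np.round(ctrl.camera_params("top")["cam_to_world"],2).tolist())
E
```

```text
top base 0.75 [258. 186.] 3576 [0.62  0.088 0.018]
top plate 0.74 [264. 210.] 1636 [0.59  0.07  0.032]
top plate 0.66 [239. 299.] 2759 [0.362 0.127 0.008]
top plate 0.58 [352. 274.] 1599 [ 0.429 -0.141  0.006]
top cup_ring 0.64 [244. 298.] 191 [0.352 0.115 0.03 ]
top cup_ring 0.49 [268. 207.] 1561 [0.59  0.071 0.033]
top cup_ring 0.4 [264. 205.] 41 [0.593 0.076 0.045]
top hole_left 0.78 [242. 301.] 2810 [0.363 0.128 0.008]
top hole_left 0.77 [349. 275.] 1623 [ 0.43  -0.141  0.006]
top hole_left 0.69 [265. 205.] 1511 [0.593 0.071 0.033]
top wash_bottle 0.61 [157. 222.] 804 [0.548 0.319 0.113]
top tube_rack 0.66 [363. 188.] 1378 [ 0.642 -0.161  0.05 ]
side base 0.69 [264. 256.] 3769 [0.586 0.121 0.016]
side plate 0.86 [277. 235.] 1426 [0.586 0.082 0.032]
side plate 0.83 [386. 216.] 1156 [ 0.423 -0.129  0.004]
side plate 0.66 [378. 303.] 4572 [0.356 0.139 0.006]
side cup_ring 0.82 [381. 295.] 696 [0.349 0.125 0.022]
side cup_ring 0.68 [264. 227.] 274 [0.607 0.081 0.039]
side cup_ring 0.49 [377. 216.] 220 [ 0.435 -0.124  0.016]
side hole_left 0.95 [276. 237.] 1409 [0.586 0.083 0.032]
side hole_left 0.71 [372. 305.] 4760 [0.356 0.14  0.006]
side hole_left 0.61 [385. 217.] 1101 [ 0.423 -0.128  0.004]
side wash_bottle 0.97 [207. 313.] 3633 [0.535 0.348 0.091]
side tube_rack 0.71 [277. 235.] 1385 [0.586 0.083 0.032]
side tube_rack 0.65 [309. 180.] 1382 [ 0.629 -0.134  0.047]
side sample_cup 0.9 [190. 228.] 332 [0.77  0.129 0.023]
0.8 [[0.02, -1.0, 0.08, 0.49], [-1.0, -0.01, 0.02, 0.04], [-0.02, -0.08, -1.0, 1.11], [0.0, 0.0, 0.0, 1.0]]
```

```bash
python3 - <<'E'
import cv2,numpy as np
a=cv2.imread("pics/top0.png")[130:350,120:400];b=cv2.imread("pics/side0.png")
a=cv2.resize(a,None,fx=2,fy=2,interpolation=cv2.INTER_CUBIC)
b=cv2.resize(b[170:350,150:450],None,fx=.8*2.1,fy=.8*2.1)
cv2.imwrite("pics/v1.png",a);
E
```

```text
(no output)
```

View pics/v1.png

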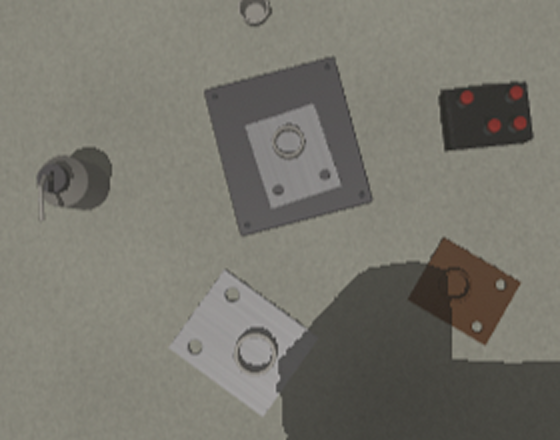

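View pics/side0.png

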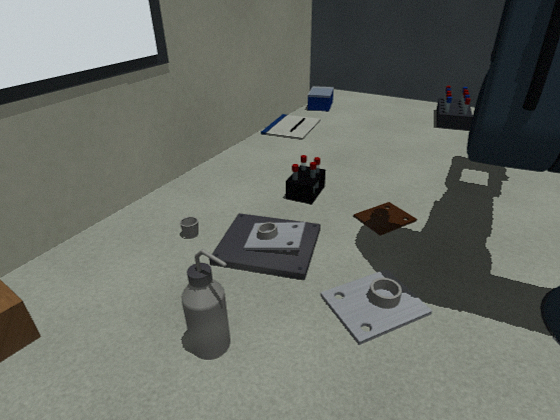

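```bash
cat >> h.py <<'E'
from scipy.spatial.transform import Rotation as R
def tool():
    o=ctrl.get_obs();q=o["eef_rot"];return np.array(o["eef_pos"]),R.from_quat([q[1],q[2],q[3],q[0]])
def go(target,yaw):
    "tool offset (mm) and turn about z(deg) to point down w/ tool x along world yaw"
    p,r=tool();off=r.inv().apply(np.array(target)-p)*1000
    g=R.from_matrix(np.array([[np.cos(yaw),np.sin(yaw),0],[np.sin(yaw),-np.cos(yaw),0],[0,0,-1]]))
    print("pos",p.round(4),"offset",off.round(1),"rot",np.rad2deg((r.inv()*g).as_rotvec()).round(2))
E
python3 - <<'E'
from h import *
d=np.load("top0.npy");im=cv2.imread("pics/top0.png")
P,u,v=pts("top",d)
near=np.hypot(P[:,0]-.62,P[:,1]-.088)<.16
bz=near&(P[:,2]>.010)&(P[:,2]<.07)
r=cv2.minAreaRect((P[bz,:2]*1000).astype(np.float32));print("base",r)
g=im[v,u].mean(1);pl=bz&(g>110)&(P[:,2]>.02)
print(pl.sum(),cv2.minAreaRect((P[pl,:2]*1000).astype(np.float32)))
o=ctrl.get_obs();print(o["eef_pos"],o["eef_rot"],tool()[1].as_matrix().round(3).tolist())
print(np.round(ctrl.camera_params("wrist")["mount"],3).tolist(),np.round(ctrl.camera_params("wrist")["K"]).tolist())
go([.5,.05,.25],.25)
E
```

```text
base ((644.0770263671875, 88.93527221679688), (267.82391357421875, 170.2433624267578), 15.60327434539795)
1477 ((655.5296630859375, 93.85140991210938), (244.01303100585938, 89.9889907836914), 18.994647979736328)
[ 0.16651347 -0.55037659  0.2312845 ] [-1.06434061e-05  9.89230008e-01  1.46369366e-01 -1.19009833e-05] [[0.957, 0.29, -0.0], [0.29, -0.957, 0.0], [-0.0, -0.0, -1.0]]
[[0.0, -0.966, -0.258, 0.065], [1.0, 0.0, 0.0, -0.001], [-0.0, -0.258, 0.966, -0.142], [0.0, 0.0, 0.0, 1.0]] [[325.0, 0.0, 280.0], [0.0, 325.0, 211.0], [0.0, 0.0, 1.0]]
pos [ 0.1665 -0.5504  0.2313] offset [ 493.1 -478.1  -18.7] rot [-0.    0.    2.51]
```

Emit:
apply_moves(
  moves=[
    {"jaw": 0,"offset": [40,-32,0],"rot": [0,0,0]},
    {"jaw": 0,"offset": [40,-32,0],"rot": [0,0,0]},
    {"jaw": 0,"offset": [40,-32,0],"rot": [0,0,0]},
    {"jaw": 0,"offset": [40,-32,0],"rot": [0,0,0]},
    {"jaw": 0,"offset": [40,-32,0],"rot": [0,0,0]},
  ],
)

```text
time_s: 1.42
eef_pos: [0.3124, -0.338, 0.2315]
eef_rot: [0.0, 0.989, 0.146, 0.0]
wrist_force: [0.9, -0.4, -0.6]
opening: 0.001
grasp_force: 0.0
```

Emit:
apply_moves(
  moves=[
    {"jaw": 0,"offset": [40,-32,0],"rot": [0,0,0]},
    {"jaw": 0,"offset": [40,-32,0],"rot": [0,0,0]},
    {"jaw": 0,"offset": [40,-32,0],"rot": [0,0,0]},
    {"jaw": 0,"offset": [40,-32,0],"rot": [0,0,0]},
    {"jaw": 0,"offset": [40,-32,0],"rot": [0,0,0]},
  ],
)

```text
time_s: 2.05
eef_pos: [0.4576, -0.1268, 0.2317]
eef_rot: [0.0, 0.989, 0.146, 0.0]
wrist_force: [-0.4, 0.0, 0.8]
opening: 0.003
grasp_force: 0.0
```

Emit:
apply_moves(
  moves=[
    {"jaw": 0,"offset": [40,-32,0],"rot": [0,0,0]},
    {"jaw": 0,"offset": [40,-32,0],"rot": [0,0,0]},
    {"jaw": 0,"offset": [40,-32,10],"rot": [0,0,0]},
    {"jaw": 0,"offset": [40,-32,10],"rot": [0,0,0]},
    {"jaw": 0,"offset": [20,-20,10],"rot": [0,0,0]},
  ],
)

```text
time_s: 2.68
eef_pos: [0.5872, 0.0677, 0.201]
eef_rot: [-0.0, 0.989, 0.147, 0.0]
wrist_force: [-0.6, -1.3, -0.7]
opening: 0.002
grasp_force: 0.0
```

```bash
python3 - <<'E'
from h import *
p,r=tool();print(p,r.as_matrix().round(3).tolist())
im,d=ctrl.camera("wrist");cv2.imwrite("pics/w1.png",im[...,::-1]);np.save("w1.npy",d)
E
```

```text
[0.58722188 0.06771855 0.20095818] [[0.957, 0.291, 0.001], [0.291, -0.957, 0.0], [0.001, -0.0, -1.0]]
```

View pics/w1.png

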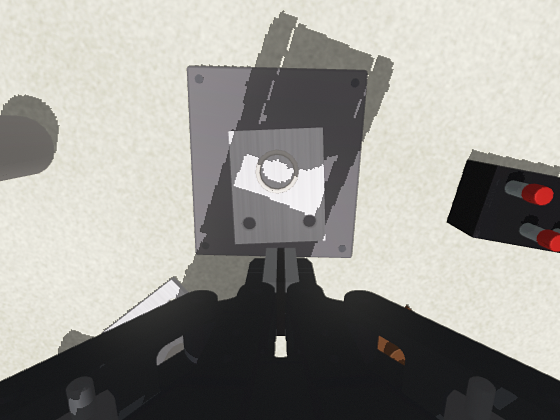

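```bash
cat >> h.py <<'E'
def measure(tag):
    p,r=tool();im,d=ctrl.camera("wrist");cv2.imwrite(f"pics/{tag}.png",im[...,::-1])
    C=ctrl.camera_params("wrist");K=np.array(C["K"]);T=np.eye(4);T[:3,:3]=r.as_matrix();T[:3,3]=p
    T=T@np.array(C["mount"]);v,u=np.indices(d.shape);c=np.stack([(u-K[0,2])/K[0,0]*d,(v-K[1,2])/K[1,1]*d,d,np.ones_like(d)],-1)
    W=(c@T.T)[...,:3];z=np.where(d>0,W[...,2],1)
    bench=np.median(z[(z<.01)&(z>-.01)]);z=z-bench
    def comp(m):
        n,l,s,cc=cv2.connectedComponentsWithStats(m.astype(np.uint8),connectivity=4)
        best=min((i for i in range(1,n) if s[i,4]>2000),key=lambda i:np.hypot(*(W[l==i][:,:2].mean(0)-[.62,.088])));return l==best
    b=comp((z>.009)&(z<.063))
    B=(W[b][:,:2]*1000).astype(np.float32);br=cv2.minAreaRect(B)
    h=comp(b&(z>.0212)&(z<.063))
    flat=h.copy();A=W[h];zz=z[h];k=np.ones(len(A),bool)
    for _ in range(6):
        X=np.c_[A[:,:2],np.ones(len(A))];co=np.linalg.lstsq(X[k],zz[k],rcond=None)[0];k=abs(zz-X@co)<.002
    pr=cv2.minAreaRect((A[k][:,:2]*1000).astype(np.float32))
    def norm(rc):
        (x,y),(w,l),a=rc
        while a>45:a-=90;w,l=l,w
        return np.array([x,y]),a,(w,l)
    bc,ba,bs=norm(br);pc,pa,ps=norm(pr)
    ar=np.deg2rad(ba);M=np.array([[np.cos(ar),np.sin(ar)],[-np.sin(ar),np.cos(ar)]])
    tilt=np.hypot(*co[:2])
    print("bench",bench.round(4),"base",bc.round(1),round(ba,2),bs,"\nplate",pc.round(1),round(pa,2),ps,"tilt",tilt.round(3),"rms",(zz-X@co)[k].std().round(4))
    e=M@(pc-bc);print("plate in base frame (mm):",e.round(1),"turn deg",round(pa-ba,2))
    for s in(30,-30):
        a=np.deg2rad(pa-ba);c=np.cos(tilt);hh=e+np.array([[np.cos(a),-np.sin(a)],[np.sin(a),np.cos(a)]])@[-35*c,s];print("  hole err",(hh-[-35,s]).round(1))
    return bc,ba,pc,pa
E
python3 - <<'E'
from h import *
measure("w2")
E
```

```text
bench -0.0006 base [606.1  79.9] 15.57 (189.55624389648438, 170.4166259765625) 
plate [591.8  72.8] 19.36 (109.2948226928711, 90.20233917236328) tilt 0.135 rms 0.0007
plate in base frame (mm): [-15.7  -3. ] turn deg 3.79
  hole err [-17.3  -5.4]
  hole err [-13.3  -5.2]
```

```bash
cat >> h.py <<'E'
BC=np.array([606.1,79.9]);BY=np.deg2rad(15.57)
def bgo(x,y,z):
    c,s=np.cos(BY),np.sin(BY);w=BC+[c*x-s*y,s*x+c*y];go([w[0]/1000,w[1]/1000,z/1000],BY)
E
python3 -c "
from h import *
bgo(-98,-6,22)"
```

```text
pos [0.5861 0.0681 0.1998] offset [-75.3  -1.6 177.9] rot [-0.08  0.1   1.45]
```

Emit:
apply_moves(
  moves=[
    {"jaw": 0.6,"offset": [-40,-1,0],"rot": [0,0,1.45]},
    {"jaw": 0.6,"offset": [-36,-1,20],"rot": [0,0,0]},
    {"jaw": 0.6,"offset": [0,0,50],"rot": [0,0,0]},
    {"jaw": 0.6,"offset": [0,0,50],"rot": [0,0,0]},
    {"jaw": 0.6,"offset": [0,0,30],"rot": [0,0,0]},
  ],
)

```text
time_s: 3.4
eef_pos: [0.511, 0.0455, 0.0495]
eef_rot: [-0.0, 0.991, 0.133, -0.001]
wrist_force: [0.2, 0.1, -0.3]
opening: 0.602
grasp_force: 0.0
```

```bash
python3 -c "
from h import *
bgo(-98,-6,22);o=ctrl.get_obs();print(o['opening'])
im,d=ctrl.camera('wrist');cv2.imwrite('pics/w3.png',im[...,::-1])
"
```

```text
pos [0.511  0.0455 0.0495] offset [ 2.9 -1.6 27.5] rot [-0.03  0.12 -0.23]
0.6022451417750961
```

View pics/w3.png

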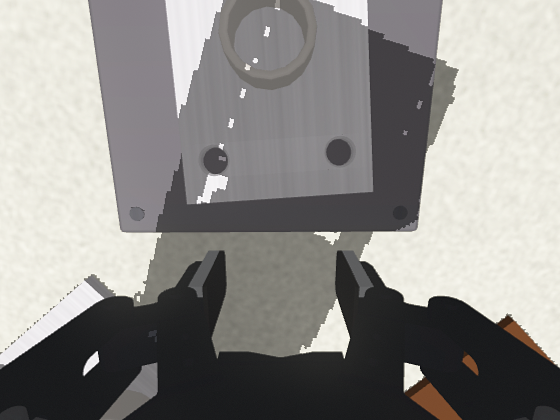

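Emit:
apply_moves(
  moves=[
    {"jaw": 0.6,"offset": [0,-1.5,14],"rot": [0,0,-0.2]},
    {"jaw": 0.6,"offset": [0,0,13],"rot": [0,0,0]},
    {"jaw": 0.6,"offset": [6,0,0],"rot": [0,0,0]},
    {"jaw": 0.6,"offset": [5,0,0],"rot": [0,0,0]},
    {"jaw": 0.6,"offset": [4,0,0],"rot": [0,0,0]},
  ],
)

```text
time_s: 4.08
eef_pos: [0.5278, 0.0519, 0.0251]
eef_rot: [0.0, 0.991, 0.136, 0.001]
wrist_force: [-1.2, 0.3, -0.8]
opening: 0.601
grasp_force: 0.4
```

Emit:
apply_moves(
  moves=[
    {"jaw": 0.6,"offset": [2,0,0],"rot": [0,0,0]},
    {"jaw": 0.6,"offset": [2,0,0],"rot": [0,0,0]},
    {"jaw": 0.6,"offset": [2,0,0],"rot": [0,0,0]},
    {"jaw": 0.6,"offset": [1,0,0],"rot": [0,0,0]},
    {"jaw": 0.6,"offset": [0,0,0],"rot": [0,0,0]},
  ],
)

```text
time_s: 4.7
eef_pos: [0.5335, 0.0537, 0.0242]
eef_rot: [0.0, 0.991, 0.136, 0.0]
wrist_force: [-0.4, 0.6, -0.9]
opening: 0.6
grasp_force: 0.2
```

```bash
python3 -c "
from h import *
bgo(-79,-6,22)
im,d=ctrl.camera('wrist');cv2.imwrite('pics/w4.png',im[...,::-1])
"
```

```text
pos [0.5335 0.0537 0.0242] offset [-2.   0.2  2.2] rot [ 0.   -0.    0.02]
```

View pics/w4.png

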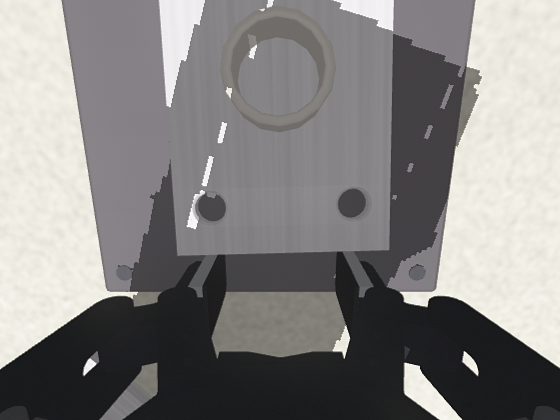

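Emit:
apply_moves(
  moves=[
    {"jaw": 0.6,"offset": [1.5,0,0],"rot": [0,0,0]},
    {"jaw": 0.6,"offset": [1,0,0],"rot": [0,0,0]},
    {"jaw": 0.6,"offset": [0,0,0],"rot": [0,0,0]},
    {"jaw": 0.6,"offset": [-12,0,0],"rot": [0,0,0]},
    {"jaw": 0.6,"offset": [-12,0,-40],"rot": [0,0,0]},
  ],
)

```text
time_s: 5.38
eef_pos: [0.5089, 0.048, 0.0618]
eef_rot: [-0.001, 0.991, 0.136, -0.004]
wrist_force: [1.1, -0.1, 0.5]
opening: 0.6
grasp_force: 0.0
```

Emit:
apply_moves(
  moves=[
    {"jaw": 0.3,"offset": [0,0,-40],"rot": [0,0,0]},
    {"jaw": 0,"offset": [20,0,-50],"rot": [0,0,0]},
    {"jaw": 0,"offset": [20,0,-10],"rot": [0,0,0]},
    {"jaw": 0,"offset": [0,0,0],"rot": [0,0,0]},
    {"jaw": 0,"offset": [0,0,0],"rot": [0,0,0]},
  ],
)

```text
time_s: 6.0
eef_pos: [0.5495, 0.0586, 0.1629]
eef_rot: [-0.0, 0.991, 0.136, -0.001]
wrist_force: [-0.8, -0.8, 0.9]
opening: 0.0
grasp_force: 0.0
```

```bash
python3 -c "
from h import *
measure('w5');bgo(-20,80,120)
"
```

```text
bench -0.0005 base [605.7  79.6] 15.65 (189.03787231445312, 170.6778564453125) 
plate [599.8  73. ] 16.53 (109.6263427734375, 90.32148742675781) tilt 0.124 rms 0.0007
plate in base frame (mm): [-7.5 -4.8] turn deg 0.88
  hole err [-7.7 -5.4]
  hole err [-6.7 -5.4]
pos [0.5494 0.0586 0.1627] offset [ 40.5 -85.3  42.7] rot [-0.06  0.17  0.01]
```

Emit:
apply_moves(
  moves=[
    {"jaw": 0,"offset": [23,38,0],"rot": [0,0,0]},
    {"jaw": 0,"offset": [23,38,0],"rot": [0,0,0]},
    {"jaw": 0,"offset": [0,0,50],"rot": [0,0,0]},
    {"jaw": 0,"offset": [0,0,40],"rot": [0,0,0]},
    {"jaw": 0,"offset": [0,0,0],"rot": [0,0,0]},
  ],
)

```text
time_s: 6.68
eef_pos: [0.6113, -0.0017, 0.0694]
eef_rot: [-0.002, 0.991, 0.135, -0.005]
wrist_force: [-0.6, -0.8, 0.1]
opening: 0.001
grasp_force: 0.0
```

```bash
python3 -c "
from h import *
bgo(-15,-60,22)
im,d=ctrl.camera('wrist');cv2.imwrite('pics/w6.png',im[...,::-1])
"
```

```text
pos [ 0.6113 -0.0017  0.0694] offset [  2.3 -19.8  47.5] rot [-0.27  0.54 -0.01]
```

View pics/w6.png

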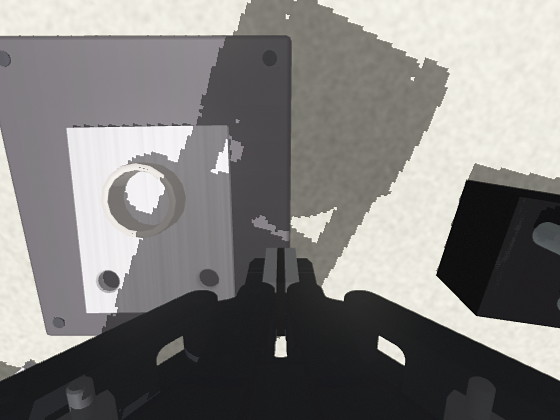

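Emit:
apply_moves(
  moves=[
    {"jaw": 0,"offset": [2,0,25],"rot": [0,0,0]},
    {"jaw": 0,"offset": [0,0,21],"rot": [0,0,0]},
    {"jaw": 0,"offset": [0,-7,0],"rot": [0,0,0]},
    {"jaw": 0,"offset": [0,-7,0],"rot": [0,0,0]},
    {"jaw": 0,"offset": [0,-3,0],"rot": [0,0,0]},
  ],
)

```text
time_s: 7.35
eef_pos: [0.6139, 0.0154, 0.0295]
eef_rot: [0.0, 0.991, 0.136, 0.001]
wrist_force: [-0.4, -0.2, -0.9]
opening: 0.002
grasp_force: 0.0
```

Emit:
apply_moves(
  moves=[
    {"jaw": 0,"offset": [0,-1,0],"rot": [0,0,0]},
    {"jaw": 0,"offset": [0,-1,0],"rot": [0,0,0]},
    {"jaw": 0,"offset": [0,-1,0],"rot": [0,0,0]},
    {"jaw": 0,"offset": [0,0,0],"rot": [0,0,0]},
    {"jaw": 0,"offset": [0,0,0],"rot": [0,0,0]},
  ],
)

```text
time_s: 7.98
eef_pos: [0.6125, 0.0175, 0.0282]
eef_rot: [0.0, 0.991, 0.136, -0.0]
wrist_force: [-0.8, 0.2, 1.0]
opening: -0.005
grasp_force: 0.0
```

```bash
python3 -c "
from h import *
bgo(-15,-60,22)
im,d=ctrl.camera('wrist');cv2.imwrite('pics/w7.png',im[...,::-1])
"
```

```text
pos [0.6125 0.0175 0.0282] offset [-4.4 -1.8  6.2] rot [0.   0.01 0.01]
```

View pics/w7.png

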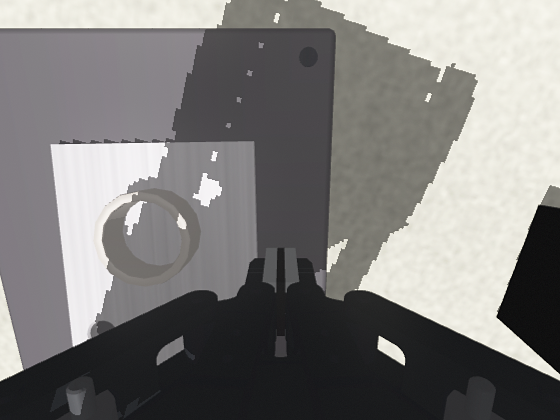

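Emit:
apply_moves(
  moves=[
    {"jaw": 0,"offset": [-4,2,2],"rot": [0,0,0]},
    {"jaw": 0,"offset": [0,0,4],"rot": [0,0,0]},
    {"jaw": 0,"offset": [0,-3,0],"rot": [0,0,0]},
    {"jaw": 0,"offset": [0,-2,0],"rot": [0,0,0]},
    {"jaw": 0,"offset": [0,-1,0],"rot": [0,0,0]},
  ],
)

```text
time_s: 8.65
eef_pos: [0.6075, 0.0206, 0.0223]
eef_rot: [0.0, 0.991, 0.136, -0.0]
wrist_force: [0.1, -1.9, 0.5]
opening: 0.0
grasp_force: 0.4
```

Emit:
apply_moves(
  moves=[
    {"jaw": 0,"offset": [0,-1,0],"rot": [0,0,0]},
    {"jaw": 0,"offset": [0,0,0],"rot": [0,0,0]},
    {"jaw": 0,"offset": [0,15,0],"rot": [0,0,0]},
    {"jaw": 0,"offset": [0,10,-40],"rot": [0,0,0]},
    {"jaw": 0,"offset": [-20,0,-40],"rot": [0,0,0]},
  ],
)

```text
time_s: 9.28
eef_pos: [0.5957, -0.0098, 0.1032]
eef_rot: [0.0, 0.991, 0.135, 0.0]
wrist_force: [0.7, 1.2, 0.6]
opening: -0.001
grasp_force: 0.0
```

Emit:
apply_moves(
  moves=[
    {"jaw": 0,"offset": [-25,-20,-35],"rot": [0,0,0]},
    {"jaw": 0,"offset": [0,-25,-25],"rot": [0,0,0]},
    {"jaw": 0,"offset": [0,-20,0],"rot": [0,0,0]},
    {"jaw": 0,"offset": [0,0,0],"rot": [0,0,0]},
    {"jaw": 0,"offset": [0,0,0],"rot": [0,0,0]},
  ],
)

```text
time_s: 9.9
eef_pos: [0.5527, 0.0474, 0.1608]
eef_rot: [-0.0, 0.991, 0.136, -0.001]
wrist_force: [-0.3, 0.4, 0.4]
opening: -0.001
grasp_force: 0.0
```

```bash
python3 -c "
from h import *
measure('w8');bgo(-15,-60,22)
"
```

```text
bench -0.0005 base [605.8  79.8] 15.64 (190.2567596435547, 170.49801635742188) 
plate [599.8  79.9] 14.15 (109.80582427978516, 90.21398162841797) tilt 0.121 rms 0.0007
plate in base frame (mm): [-5.8  1.7] turn deg -1.49
  hole err [-4.7  2.6]
  hole err [-6.3  2.7]
pos [0.5528 0.0472 0.1609] offset [ 45.4  42.9 138.8] rot [-0.03  0.12 -0.  ]
```

Emit:
apply_moves(
  moves=[
    {"jaw": 0,"offset": [11,-48,0],"rot": [0,0,0]},
    {"jaw": 0,"offset": [11,-49,0],"rot": [0,0,0]},
    {"jaw": 0,"offset": [0,0,50],"rot": [0,0,0]},
    {"jaw": 0,"offset": [0,0,50],"rot": [0,0,0]},
    {"jaw": 0,"offset": [0,0,20],"rot": [0,0,0]},
  ],
)

```text
time_s: 10.58
eef_pos: [0.5456, 0.1465, 0.0378]
eef_rot: [-0.0, 0.991, 0.135, -0.003]
wrist_force: [-1.0, -0.3, 0.1]
opening: 0.001
grasp_force: 0.0
```

Emit:
apply_moves(
  moves=[
    {"jaw": 0,"offset": [0,0,18],"rot": [0,0,0]},
    {"jaw": 0,"offset": [0,0,0],"rot": [0,0,0]},
    {"jaw": 0,"offset": [0,8,0],"rot": [0,0,0]},
    {"jaw": 0,"offset": [0,5,0],"rot": [0,0,0]},
    {"jaw": 0,"offset": [0,0,0],"rot": [0,0,0]},
  ],
)

```text
time_s: 11.2
eef_pos: [0.5528, 0.134, 0.0253]
eef_rot: [0.0, 0.991, 0.135, 0.001]
wrist_force: [-0.1, -0.4, -0.5]
opening: 0.0
grasp_force: 0.0
```

```bash
python3 -c "
from h import *
bgo(-38,59.5,23)
"
```

```text
pos [0.5528 0.134  0.0253] offset [-1.2  7.   2.3] rot [ 0.03 -0.1  -0.03]
```

Push the remaining 7 mm, then retreat and prepare the two-finger push, measuring on the way.

Emit:
apply_moves(
  moves=[
    {"jaw": 0,"offset": [0,3,1],"rot": [0,0,0]},
    {"jaw": 0,"offset": [0,2,0],"rot": [0,0,0]},
    {"jaw": 0,"offset": [0,1,0],"rot": [0,0,0]},
    {"jaw": 0,"offset": [0,1,0],"rot": [0,0,0]},
    {"jaw": 0,"offset": [0,0,0],"rot": [0,0,0]},
  ],
)

```text
time_s: 11.82
eef_pos: [0.5537, 0.1279, 0.0233]
eef_rot: [-0.0, 0.991, 0.136, -0.0]
wrist_force: [-0.3, 0.4, 0.8]
opening: 0.0
grasp_force: 0.1
```

Emit:
apply_moves(
  moves=[
    {"jaw": 0,"offset": [0,-15,0],"rot": [0,0,0]},
    {"jaw": 0,"offset": [0,-5,-40],"rot": [0,0,0]},
    {"jaw": 0,"offset": [-12,0,-50],"rot": [0,0,0]},
    {"jaw": 0,"offset": [-12,40,-40],"rot": [0,0,0]},
    {"jaw": 0,"offset": [0,40,0],"rot": [0,0,0]},
  ],
)

```text
time_s: 12.45
eef_pos: [0.5487, 0.0641, 0.1576]
eef_rot: [0.001, 0.991, 0.137, 0.004]
wrist_force: [0.9, -0.0, 0.0]
opening: 0.004
grasp_force: 0.0
```

Emit:
apply_moves(
  moves=[
    {"jaw": 0,"offset": [0,0,0],"rot": [0,0,0]},
    {"jaw": 0,"offset": [0,0,0],"rot": [0,0,0]},
    {"jaw": 0,"offset": [0,0,0],"rot": [0,0,0]},
    {"jaw": 0,"offset": [0,0,0],"rot": [0,0,0]},
    {"jaw": 0,"offset": [0,0,0],"rot": [0,0,0]},
  ],
)

```text
time_s: 13.08
eef_pos: [0.5465, 0.0642, 0.1531]
eef_rot: [-0.0, 0.991, 0.136, -0.0]
wrist_force: [0.3, -0.9, 0.1]
opening: 0.003
grasp_force: 0.0
```

```bash
python3 -c "
from h import *
measure('w9');bgo(-90,0,22)
"
```

```text
bench -0.0006 base [606.1  80. ] 15.69 (189.1822967529297, 170.56173706054688) 
plate [599.9  79.8] 14.23 (109.6905746459961, 90.47107696533203) tilt 0.121 rms 0.0007
plate in base frame (mm): [-6.   1.5] turn deg -1.45
  hole err [-5.   2.4]
  hole err [-6.5  2.4]
pos [0.5466 0.064  0.1531] offset [-28.4   0.7 131.2] rot [-0.01  0.01  0.05]
```

Emit:
apply_moves(
  moves=[
    {"jaw": 0.6,"offset": [-28,0,0],"rot": [0,0,0]},
    {"jaw": 0.6,"offset": [0,0,50],"rot": [0,0,0]},
    {"jaw": 0.6,"offset": [0,0,50],"rot": [0,0,0]},
    {"jaw": 0.6,"offset": [0,0,30],"rot": [0,0,0]},
    {"jaw": 0.6,"offset": [0,0,0],"rot": [0,0,0]},
  ],
)

```text
time_s: 13.75
eef_pos: [0.5174, 0.0564, 0.021]
eef_rot: [-0.001, 0.991, 0.136, -0.003]
wrist_force: [-0.5, -0.0, 0.3]
opening: 0.603
grasp_force: 0.0
```

Emit:
apply_moves(
  moves=[
    {"jaw": 0.6,"offset": [7,0,0],"rot": [0,0,0]},
    {"jaw": 0.6,"offset": [6,0,0],"rot": [0,0,0]},
    {"jaw": 0.6,"offset": [3,0,0],"rot": [0,0,0]},
    {"jaw": 0.6,"offset": [1,0,0],"rot": [0,0,0]},
    {"jaw": 0.6,"offset": [1,0,0],"rot": [0,0,0]},
  ],
)

```text
time_s: 14.38
eef_pos: [0.537, 0.0609, 0.0234]
eef_rot: [0.0, 0.991, 0.136, -0.0]
wrist_force: [-1.7, -0.7, 0.6]
opening: 0.601
grasp_force: 0.6
```

```bash
python3 -c "
from h import *
bgo(-68,0,22)
im,d=ctrl.camera('wrist');cv2.imwrite('pics/w10.png',im[...,::-1])
"
```

```text
pos [0.537  0.0609 0.0234] offset [3.7 0.3 1.4] rot [0.   0.01 0.02]
```

View pics/w10.png

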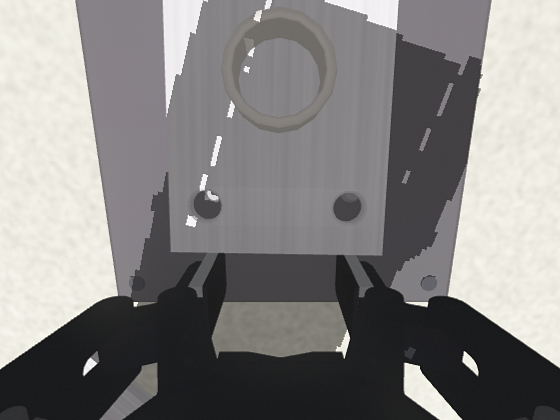

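Emit:
apply_moves(
  moves=[
    {"jaw": 0.6,"offset": [1,0,0],"rot": [0,0,0]},
    {"jaw": 0.6,"offset": [1,0,0],"rot": [0,0,0]},
    {"jaw": 0.6,"offset": [1,0,0],"rot": [0,0,0]},
    {"jaw": 0.6,"offset": [1,0,0],"rot": [0,0,0]},
    {"jaw": 0.6,"offset": [0,0,0],"rot": [0,0,0]},
  ],
)

```text
time_s: 15.05
eef_pos: [0.5412, 0.0621, 0.0234]
eef_rot: [0.0, 0.991, 0.136, 0.0]
wrist_force: [0.6, 1.2, 0.1]
opening: 0.596
grasp_force: 0.0
```

```bash
python3 -c "
from h import *
bgo(-68,0,22)
im,d=ctrl.camera('wrist');cv2.imwrite('pics/w11.png',im[...,::-1])
"
```

```text
pos [0.5412 0.0621 0.0234] offset [-0.7  0.2  1.4] rot [ 0.01 -0.03  0.02]
```

View pics/w11.png

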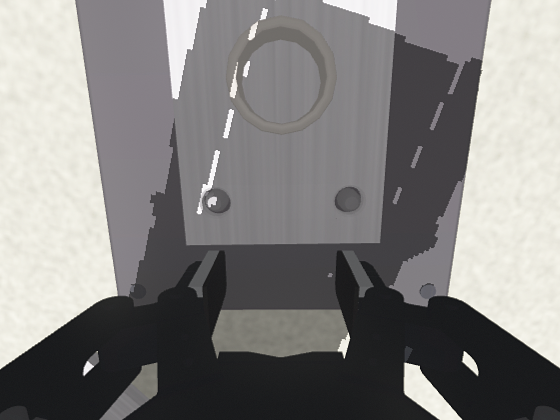

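The plate has dropped: the pins stand in both holes, at (216,201) and (348,199), and its edge (row 244) is clear of the fingers. Back off and verify.

Emit:
apply_moves(
  moves=[
    {"jaw": 0.6,"offset": [-10,0,0],"rot": [0,0,0]},
    {"jaw": 0.6,"offset": [-15,0,0],"rot": [0,0,0]},
    {"jaw": 0.6,"offset": [0,0,-40],"rot": [0,0,0]},
    {"jaw": 0.3,"offset": [0,0,-50],"rot": [0,0,0]},
    {"jaw": 0,"offset": [20,0,-50],"rot": [0,0,0]},
  ],
)

```text
time_s: 15.72
eef_pos: [0.5343, 0.0605, 0.1641]
eef_rot: [-0.0, 0.991, 0.135, -0.001]
wrist_force: [1.0, -0.2, 0.4]
opening: 0.181
grasp_force: 0.0
```

Emit:
apply_moves(
  moves=[
    {"jaw": 0,"offset": [10,0,0],"rot": [0,0,0]},
    {"jaw": 0,"offset": [0,0,0],"rot": [0,0,0]},
    {"jaw": 0,"offset": [0,0,0],"rot": [0,0,0]},
    {"jaw": 0,"offset": [0,0,0],"rot": [0,0,0]},
    {"jaw": 0,"offset": [0,0,0],"rot": [0,0,0]},
  ],
)

```text
time_s: 16.35
eef_pos: [0.5451, 0.0633, 0.1625]
eef_rot: [-0.0, 0.991, 0.136, -0.001]
wrist_force: [-0.0, 0.4, 0.3]
opening: 0.0
grasp_force: 0.0
```

```bash
python3 -c "
from h import *
measure('w12')
"
```

```text
bench -0.0005 base [605.9  79.8] 15.65 (188.5395965576172, 170.40574645996094) 
plate [605.   80.3] 16.28 (110.30078125, 90.28286743164062) tilt 0.002 rms 0.0007
plate in base frame (mm): [-0.7  0.7] turn deg 0.62
  hole err [-1.   0.3]
  hole err [-0.4  0.3]
```

Flat (tilt 0.002) and within 1 mm, so it is seated and the hand is clear.

```bash
python3 -c "
from bench import ctrl
print(ctrl.hand_in())"
```

```text
the job is handed in; nothing more can be done
None
```

The plate is seated flat over both pins (measured tilt 0.002 rad, about 1 mm off centre), the hand is clear of it, and the job is handed in at about 16 s.

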